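# Close and unlatch a colour-rod cassette

### The job

The cassette of glass colour rods in the steel dock has been filled: fold its blue flap down flat first, then the yellow flap down flat over it. Then, with the cassette still seated, squeeze its two red side catches fully in together between the fingers, lift the cassette straight out and finish still holding it by the squeezed catches, upright and still, raised at least 12 cm from where it sat and touching nothing but the gripper, with both flaps still shut. Leave the tumbler, the jar and the wooden paddle where they are.

Things in the scene. Friction and masses are not known exactly. Their poses are not given: they have to be found in the camera images.
- dock: Fixed dark-steel dock on the bench, base plate 110 (x) by 156 (y) by 8 mm, origin under its centre on the bench; y along its length, z up. Its tallest parts are 38 mm high. Guides hold the cassette's ends (1 mm play). On each long side (-x, +x) a bright keeper, 50 mm long, 26.5 to 37.5 mm from the centre line, overhangs a catch barb by 3.5 mm, so the cassette lifts out only with both catches pressed.
- cassette: Loose narrow aluminium box with grey ends, holding coloured glass rods; origin at the centre of its underside, 8 mm above the bench when seated. 120 mm long (y), 40 mm wide (x) at the ends and 32 mm between them, 80 mm high without its flaps, 0.25 to 0.5 kg.
- cassette_grip (a point): Where to grip the cassette: on its centre line, half-way between the red catches, 60 mm above its underside, 68 mm above the bench when seated. Axes as the cassette's (the dock's when seated; yaw within 0.6 rad): x from the near catch to the far one, y along its length, z up. Over the catches it measures 56 mm in x, 44 mm with both fully pressed.
- catch_near_pad (a point): Centre of the outer face of the near (-x, robot side) red catch: an upright ribbed plate 36 mm wide (y) and 28 mm high, 44 to 72 mm above the cassette's underside, 28 mm from the cassette's centre plane when out.
- catch_far_pad (a point): The same for the far (+x) red catch, opposite.
- catch_near (a joint): How far the near catch is pressed in: 0 out, 0.006 m fully in, against a spring of about 3 N growing to 7 N. Frees its barb from about 0.0045.
- catch_far (a joint): The same for the far catch.
- flap_under_hinge (a point): Middle of the hinge line (along x) of the blue flap, at the cassette's +y end: 58 mm from its centre, 80 mm above its underside (88 mm above the bench when seated). The flap is 40 mm wide, 58 mm long from the hinge and 3 mm thick: its top is 3 mm above the hinge point when shut.
- flap_under_edge (a point): Middle of the blue flap's free edge, 58 mm from its hinge.
- flap_under (a joint): Angle of the blue flap: 0 shut flat, pi/2 upright, larger leaning outwards (away from the cassette); starts at 1.5 to 1.95 rad, stop at 2.1. It stays where it is left (stiff hinge, 0.02 N m).
- flap_over_hinge (a point): Middle of the hinge line (along x) of the yellow flap, at the cassette's -y end: 58 mm from its centre, 84 mm above its underside (92 mm above the bench when seated). The flap is 40 mm wide, 68 mm long from the hinge and 3 mm thick (top 3 mm above the hinge point when shut); shut, it lies over the blue flap's free edge.
- flap_over_edge (a point): Middle of the yellow flap's free edge, 68 mm from its hinge.
- flap_over (a joint): Angle of the yellow flap: 0 shut flat, pi/2 upright, larger leaning outwards; starts at 1.5 to 1.95 rad, stop at 2.1. It stays where it is left (0.02 N m).
- tumbler: Bystander: amber glass tumbler, 72 mm across, 95 mm high, origin at the centre of its foot. Leave it alone.
- jar: Bystander: green glass jar with a steel lid, 64 mm across, 85 mm high, origin at the centre of its foot. Leave it alone.
- paddle: Bystander: dark wooden paddle lying flat, 16 mm thick, handle 20 mm wide and 100 mm long centred on the origin (its underside), blade 65 by 85 mm from 45 to 130 mm along its +y. Lies on the far side of the dock. Leave it alone.

How it is judged (in metres and radians):
On the way, in this order (a step that is already met when the one before it is completed fails the run):
1. the blue flap is folded down flat (value of joint flap_under below 0.15 rad), for 0.1 s.
2. the yellow flap is folded down flat over it (value of joint each of flap_over, flap_under below 0.15 rad), for 0.1 s.
3. both catches are pinched in between the fingers, the cassette still seated (value of joint each of catch_near, catch_far above 0.004 m and z of cassette_grip in the frame of dock below 0.075 m and contact force between the fingers and cassette above 2 N), for 0.05 s.
At the end, for the whole second after the job is handed in: The cassette is held by the fingers with more than 2 N, both catches pressed in more than 4 mm, at least 100 mm higher than where it sat, within 0.25 rad of upright, slower than 30 mm/s, touching neither dock, bench nor bystanders, with both flaps within 0.2 rad of shut (z of cassette_grip in the frame of dock above 0.168 m and value of joint each of catch_near, catch_far above 0.004 m and value of joint each of flap_under, flap_over below 0.2 rad and angle between cassette_grip's own z axis and vertical below 0.25 rad and linear speed of cassette below 0.03 m/s and contact force between cassette and dock below 0.05 N and contact force between cassette and table below 0.05 N and contact force between cassette and tumbler below 0.05 N and contact force between cassette and jar below 0.05 N and contact force between cassette and paddle below 0.05 N and contact force between the fingers and cassette above 2 N); the arm keeps its last pose, push and grip.
It fails at once if a bystander is moved more than 30 mm or tipped (distance of any of tumbler, jar, paddle from where it was at the start of the episode above 0.03 m or angle between any of tumbler, jar's own z axis and vertical above 0.4 rad).
It also fails if it takes over 58 s, if anything falls off the work surface, if the arm or the gripper's body presses on something with over 40 N, if the wrist force passes 120 N, or if a joint passes its speed limit or range.

### The arm

A 6-joint arm with a two-finger parallel gripper is mounted at the origin on the work surface. World frame = base frame: x ahead of the robot, y to its left, z up, the work surface at z = 0. Lengths are in mm, angles in degrees, forces in N, time in s.
With the tool pointing down it reaches from about 350 to 850 mm from the base axis. Payload 8.1 kg.
Tool frame: the origin (TCP) lies midway between the tips of the shut fingers; the grasp point (between the pads) lies 19 mm behind it; x points along the fingers, y is the direction in which the jaws open and shut, and the axes are right-handed (so a half turn about x gives the same grasp; the last joint's range is limited). The gripper opens to 85 mm and grips with 20 to 120 N. Pads are 22 mm wide; open, the fingers measure 114 mm over their backs; the gripper's body (76 mm by 85 mm) begins 54 mm behind the grasp point. The pads swing forward as they close: fully open they stand 13 mm farther back than shut.
Start: joints at [-72.903, 7.471, 85.268, -0, 87.261, -4.893], TCP at [224.688, -556.346, 231.292] pointing down, gripper open.
Joint ranges: [-169.43, 169.43], [-51.17, 129.36], [1.28, 143.12], [-76.62, 256.62], [0, 156.53], [-152.29, 152.29]. Speed limits (degrees/s): [136.94, 136.94, 159.86, 180, 180, 180].

### API

Orientations are given as [roll, pitch, yaw] about the fixed x, y, z axes, in that order (R = Rz(yaw) Ry(pitch) Rx(roll)).
In Python, from bench import r gives the robot as it stands.
- The arm moves only by the tool move_arm, never from a script. Its argument "deltas" is a list of rows, each a list of 2 entries, a list of its own where there are three numbers: the shift along the tool's x, y, z in mm, then the turn about the tool's x in degrees. A call has 1 to 12 rows; each row is the pose to reach, as a shift and turn from the pose measured when the call began, along the tool's axes at that moment; what a row does not reach only later rows make up. A row lasts 1/8 s, in which the tool goes at most 62.5 mm and 10.7 degrees, less where a joint would pass 70% of its speed; a pose out of reach is approached as far as the arm can. A call with a gripper value outside its range is refused whole. "jaw" is the opening, from -1 (shut) to 1 (fully open), set as the call begins (left out, the last holds). The fingers move at their own pace and stop on an object; "squeeze" is the grip in N (left out, the last holds). Time passes only in rows, so rows that repeat a pose let the fingers close. It gives the time, the measured TCP pose, the force and the opening at its end, in the units of the state.
- r.sense(): the state, without advancing time (a new reading comes with each control period).
- r.snapshot(name): name is "scene" or "top" or "wrist"; returns (picture, depth): 420x560x3 uint8, red, green, blue; 420x560 float32, mm along the optical axis (not along the pixel's ray), 0 where there is no reading.
- r.get_calibration(name): a dict with "fovy" (degrees; the focal length in pixels is half the picture's height over the tangent of half this angle, whatever the lens; pixels are square), "cx", "cy" (the principal point, pixels), "position" and "attitude" of the camera in the world; the wrist camera has in their place "tool_from_camera" (4x4, takes a point from camera to tool coordinates, whose origin is the TCP and whose axes are the tool frame's). Camera axes: x right, y down, z forward; pixel columns grow to the right and rows downward; lengths in mm; the calibration is good to about 2 mm. A picture is of the moment at which its call begins: read the wrist's pose just before it. get_calibration takes no time and is no camera call.
- r.hand_in(): hands the job in, once; it reports no verdict.
The state is a dict: "time": time; "joint_pos": joint angles; "qd": joint speeds; "joint_efforts": joint torques, N m; "tool_pos": TCP position; "tcp_rot": TCP orientation; "ft_force": force on the tool from outside, world axes, zero at the start; "wrist_torque": the same for the moment, N m; "finger_gap": finger opening in mm.
Only numpy, scipy, OpenCV 4.12 (cv2) and the standard library are available. Lean on these libraries where they do the work, as an engineer would, in place of code of your own. Each camera call takes 0.05 s, during which the arm holds its last target. There are 200 camera calls.

## Working session

There is one attempt and no reset: what is moved stays moved. The work goes in short steps, Python scripts to look and compute and a tool call to move; the robot and the scene stay as the last step left them, time stands still between calls to the robot, and variables do not carry over. Pictures are saved under pics/ and viewed, about 8 in all and at most 12, crops included, and the job is handed in when it is done.

Besides the shell and the picture viewer there is one more tool, called after "Request:" in YAML: its name, and indented under it one key for each argument. move_arm: Moves the arm, as the interface text tells. Its arguments: {"type":"object","properties":{"deltas":{"type":"array","items":{"type":"array"}},"jaw":{"type":"number"},"squeeze":{"type":"number"}},"required":["deltas"]}

```bash
mkdir -p pics; ls; cat > h.py <<'E'
import numpy as np,cv2
from scipy.spatial.transform import Rotation as R
from bench import r
def save(n,img): cv2.imwrite('pics/'+n+'.png',img[:,:,::-1])
E
python3 - <<'E'
from h import *
s=r.sense();print(s)
for n in('scene','top'):
    p,d=r.snapshot(n);save(n,p);np.save(n+'_d.npy',d);np.save(n+'_p.npy',p);print(n,r.get_calibration(n))
print(r.get_calibration('wrist'))
a=cv2.imread('pics/scene.png');b=cv2.imread('pics/top.png')
E
```

```text
pics
{'time': 0.0, 'joint_pos': array([-7.29032683e+01,  7.51531386e+00,  8.53305987e+01, -3.03795619e-04,
        8.72610430e+01, -4.89265795e+00]), 'qd': array([ 0.04747377,  0.1037323 ,  0.06268399, -0.02499004, -0.04976964,
        0.01953498]), 'joint_efforts': array([ 1.76605199e-04, -5.69394958e+01, -5.00551736e+01, -1.55789990e-04,
        1.50359992e-02, -3.96738983e-06]), 'tool_pos': array([ 224.51953818, -555.80882534,  230.22963922]), 'tcp_rot': array([-94.73011656,  89.89304403, 107.25928785]), 'ft_force': array([-0.78661213, -0.67013455, -0.55018471]), 'wrist_torque': array([ 0.06923314, -0.01797697,  0.00532868]), 'finger_gap': 85.51046736196645}
scene {'fovy': 51.32035285804654, 'cx': 280.9680247846086, 'cy': 214.24888556911355, 'position': array([1181.97878764,  112.16366642,  952.12452394]), 'attitude': array([-1.44912355e+02, -1.15457594e-01,  9.39376837e+01])}
top {'fovy': 55.2762459035244, 'cx': 283.0861167641919, 'cy': 203.53917311887807, 'position': array([436.64026515,  92.71952126, 956.50549517]), 'attitude': array([-169.27560023,    0.21890799,  -89.18508456])}
{'fovy': 59.3887398898183, 'cx': 285.53080982114767, 'cy': 211.43674370200392, 'tool_from_camera': array([[ 6.96457374e-05, -3.00144287e-01,  9.53893811e-01,
        -1.42129455e+02],
       [ 9.99999927e-01, -3.37346123e-04, -1.79158563e-04,
         4.12964769e-01],
       [ 3.75565798e-04,  9.53893753e-01,  3.00144242e-01,
        -7.89388909e+01],
       [ 0.00000000e+00,  0.00000000e+00,  0.00000000e+00,
         1.00000000e+00]])}
```

View pics/scene.png

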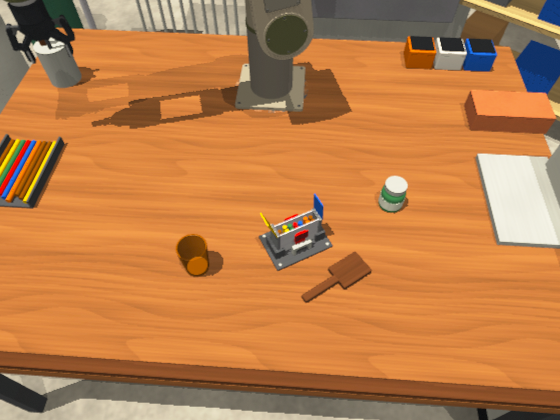

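View pics/top.png

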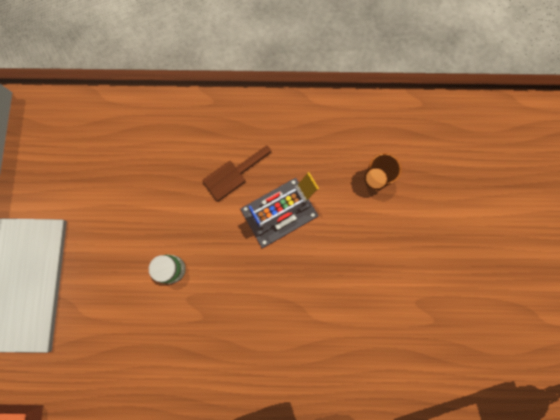

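The scene view shows the cassette at about (297,228), blue flap near upright at (319,207) and yellow leaning out at (267,222). The tumbler (195,255) is on the -y side, the jar (394,193) on +y, and the paddle (340,277) beyond. In the top view the dock is at about (280,212), yawed.

```bash
cat >> h.py <<'E'
def cam(n,s=None):
    c=r.get_calibration(n)
    if n=='wrist':
        T=c['tool_from_camera'];Rt=R.from_euler('xyz',s['tcp_rot'],degrees=True).as_matrix()
        Rc=Rt@T[:3,:3];p=Rt@T[:3,3]+s['tool_pos']
    else: Rc=R.from_euler('xyz',c['attitude'],degrees=True).as_matrix();p=np.array(c['position'])
    return Rc,p,210/np.tan(np.radians(c['fovy']/2)),c['cx'],c['cy']
def cloud(C,d):
    Rc,p,f,cx,cy=C
    v,u=np.mgrid[:d.shape[0],:d.shape[1]]
    P=np.stack([(u-cx)/f*d,(v-cy)/f*d,d],-1)
    return P@Rc.T+p
def proj(C,X):
    Rc,p,f,cx,cy=C
    q=(np.atleast_2d(X)-p)@Rc
    return np.c_[cx+f*q[:,0]/q[:,2],cy+f*q[:,1]/q[:,2]]
def masks(p):
    h=cv2.cvtColor(p,cv2.COLOR_RGB2HSV);H,S,V=[h[...,i].astype(int) for i in range(3)]
    return dict(red=((H<5)|(H>174))&(S>170)&(V>90),blue=(H>100)&(H<128)&(S>130)&(V>50),
      yel=(H>19)&(H<33)&(S>150)&(V>90))
E
python3 - <<'E'
from h import *
for n in('scene','top'):
    p=np.load(n+'_p.npy');d=np.load(n+'_d.npy');C=cam(n);X=cloud(C,d)
    reg=(np.hypot(X[...,0]-X[...,0],0)==0)&(d>0)
    box=np.zeros(d.shape,bool)
    if n=='scene': box[185:270,245:345]=1
    else: box[165:250,225:330]=1
    print(n,'table z',np.median(X[300:330,200:300,2]))
    for k,m in masks(p).items():
        m=m&box&reg
        k_,lab,st,ce=cv2.connectedComponentsWithStats(m.astype(np.uint8))
        for i in range(1,k_):
            if st[i,4]>12:
                Q=X[lab==i];print(k,st[i,4],ce[i].round(0),Q.mean(0).round(0),np.percentile(Q,5,0).round(0),np.percentile(Q,95,0).round(0))
    # dock: above-table points
    m=box&(X[...,2]>3)&(X[...,2]<14)&(p.max(-1)<130)&(p.std(-1)<12)
    m=cv2.morphologyEx(m.astype(np.uint8),cv2.MORPH_CLOSE,np.ones((3,3)))>0
    Q=X[m]; print('plate',m.sum(),cv2.minAreaRect(Q[:,:2].astype(np.float32)))
    m=box&(X[...,2]>70); Q=X[m]; print('high',m.sum(),cv2.minAreaRect(Q[:,:2].astype(np.float32)),Q[:,2].max())
    y0,x0=(175,235) if n=='scene' else (160,215)
    im=cv2.resize(p[y0:y0+100,x0:x0+115],None,fx=6,fy=6,interpolation=cv2.INTER_CUBIC);save(n+'_crop',im)
a=cv2.imread('pics/scene_crop.png');b=cv2.imread('pics/top_crop.png')
cv2.imwrite('pics/both.png',cv2.resize(np.hstack([a,b]),(800,348)))
E
```

```text
scene table z 0.2741397713472793
red 16 [290. 217.] [577.  96.  80.] [569.  84.  77.] [584. 107.  82.]
red 22 [295. 225.] [594. 107.  74.] [588. 103.  71.] [599. 112.  77.]
red 62 [300. 236.] [621. 121.  67.] [612. 109.  41.] [631. 134.  83.]
blue 118 [318. 205.] [570. 159. 124.] [556. 150.  99.] [587. 167. 148.]
blue 16 [300. 223.] [587. 118.  72.] [582. 114.  67.] [592. 122.  75.]
yel 64 [267. 223.] [630.  44. 125.] [532.  27.   2.] [654.  63. 156.]
yel 37 [285. 228.] [610.  83.  77.] [596.  77.  64.] [618.  90.  84.]
plate 787 ((867.516845703125, 152.01345825195312), (608.3049926757812, 178.49935913085938), 9.131412506103516)
high 1067 ((861.72119140625, 74.38893127441406), (138.1700439453125, 629.9813232421875), 84.35655212402344) 952.1245239403718
top table z 1.100011812637831
red 26 [273. 197.] [616. 122.  80.] [610. 111.  78.] [623. 132.  82.]
red 35 [278. 206.] [597. 110.  72.] [590. 103.  53.] [605. 115.  78.]
red 46 [284. 217.] [574.  97.  77.] [565.  85.  42.] [582. 109.  83.]
blue 26 [254. 215.] [568. 159. 136.] [555. 151. 118.] [581. 166. 148.]
blue 27 [272. 210.] [590. 122.  71.] [583. 117.  61.] [596. 128.  75.]
yel 216 [308. 185.] [633.  46. 132.] [619.  34. 104.] [647.  59. 157.]
yel 49 [289. 200.] [613.  85.  70.] [603.  78.  25.] [625.  92.  84.]
plate 1086 ((555.638671875, 85.82333374023438), (197.6679229736328, 151.59307861328125), 30.670995712280273)
high 1140 ((548.7778930664062, 70.1396484375), (176.67636108398438, 145.34161376953125), 28.057416915893555) 956.5054951686624
```

View pics/both.png

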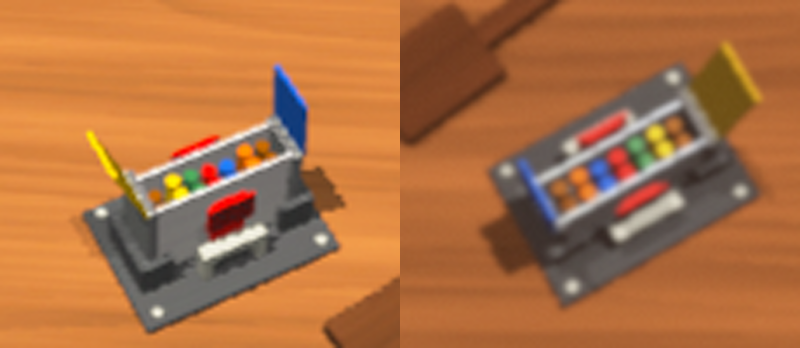

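The crops show blue roughly upright and yellow leaning outwards. The cassette centre is at about (597,109), yaw about 28–30°. I'll go above it with the jaws along the cassette's x axis and look from close by.

```bash
cat >> h.py <<'E'
def go(target,yaw=None,s=None):
    "shift in tool axes, turn about tool x so tool y lies along +-(cos yaw, sin yaw)"
    s=s or r.sense();Rt=R.from_euler('xyz',s['tcp_rot'],degrees=True).as_matrix()
    sh=Rt.T@(np.array(target)-s['tool_pos']);out=[sh.round(1)]
    if yaw is not None:
        v=Rt.T@np.array([np.cos(np.radians(yaw)),np.sin(np.radians(yaw)),0])
        t=np.degrees(np.arctan2(v[2],v[1]));out+=[round(t,1),round((t+180)%360-180 if t<0 else t-180,1)]
    return out
E
python3 - <<'E'
from h import *
s=r.sense();print(R.from_euler('xyz',s['tcp_rot'],degrees=True).as_matrix().round(3))
print(go([597,109,230],29))
E
```

```text
[[-0.001  0.374 -0.927]
 [ 0.002 -0.927 -0.374]
 [-1.    -0.002 -0.   ]]
[array([   1.2, -477. , -594.3]), np.float64(-97.0), np.float64(-97.0)]
```

Request:
move_arm:
  deltas:
    - [[0,-40,-50],-8]
    - [[0,-80,-99],-16]
    - [[0,-119,-149],-24]
    - [[0,-159,-198],-32]
    - [[0,-199,-248],-40]
    - [[0,-239,-297],-48]
    - [[0,-278,-347],-57]
    - [[0,-318,-396],-65]
    - [[0,-358,-446],-73]
    - [[0,-398,-495],-81]
    - [[0,-437,-545],-89]
    - [[0,-477,-594],-97]
  jaw: 1

```text
time: 1.6
tool_pos: [591.4, 100.2, 230.8]
tcp_rot: [-178.0, 89.9, 121.2]
ft_force: [1.1, -0.9, 0.9]
finger_gap: 85.2
```

```bash
python3 - <<'E'
from h import *
s=r.sense();print(s['time'],s['tool_pos'],s['joint_pos'].round(1),np.abs(s['qd']).max());print(go([597,109,230],29,s))
E
```

```text
1.6 [591.35918257 100.16033466 230.80165678] [  4.7   7.5  85.3   0.1  87.3 -24.6] 48.49751019199059
[array([ 0.8,  9.2, -5. ]), np.float64(0.3), np.float64(-179.7)]
```

Request:
move_arm:
  deltas:
    - [[0,9,-5],0]
    - [[0,9,-5],0]
    - [[0,9,-5],0]
    - [[0,9,-5],0]
  jaw: -1

```text
time: 2.1
tool_pos: [596.5, 107.4, 231.1]
tcp_rot: [177.9, 89.9, 117.0]
ft_force: [0.1, 0.2, -0.2]
finger_gap: 12.6
```

```bash
python3 - <<'E'
from h import *
s=r.sense();p,d=r.snapshot('wrist');save('w1',p);C=cam('wrist',s);X=cloud(C,d)
print(s['tool_pos'],s['finger_gap'],s['qd'].max())
for k,m in masks(p).items():
    n,lab,st,ce=cv2.connectedComponentsWithStats((m&(d>0)).astype(np.uint8))
    for i in range(1,n):
        if st[i,4]>80:
            Q=X[lab==i];print(k,st[i,4],ce[i].round(0),np.median(Q,0).round(1),np.percentile(Q,3,0).round(0),np.percentile(Q,97,0).round(0))
np.savez('w1.npz',p=p,X=X,d=d)
E
```

```text
[596.52447257 107.40987216 231.08615258] 12.648472442734894 0.19929712536883473
red 174 [313. 178.] [613.4 129.9  61.8] [611. 114.  28.] [622. 139.  80.]
red 190 [260. 179.] [575.  106.7  63.3] [567.  91.  30.] [584. 113.  80.]
blue 877 [285. 123.] [568.8 160.3 135.6] [553. 150.  95.] [585. 170. 147.]
blue 154 [279. 171.] [586.  120.3  71.3] [581. 115.  54.] [591. 125.  73.]
blue 134 [294. 171.] [596.2 126.4  71.4] [592. 122.  63.] [601. 131.  73.]
yel 89 [278. 157.] [579.  131.6  80.4] [576. 128.  79.] [583. 135.  82.]
yel 88 [294. 156.] [589.3 137.7  80.6] [586. 134.  80.] [593. 141.  82.]
yel 103 [281. 220.] [607.2  86.6  75.9] [602.  66.  23.] [624.  89.  81.]
yel 90 [294. 218.] [615.8  92.8  76.7] [613.  78.  61.] [621.  95.  81.]
yel 2323 [285. 300.] [631.   48.6 134.6] [594.  36.  97.] [643. 112. 254.]
```

View pics/w1.png

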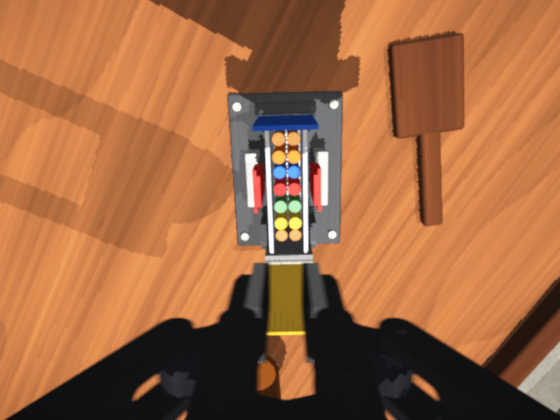

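The wrist view shows the dock with corner screws at (237,107), (334,104), (332,235) and (245,237). The red catches are at (258,187) and (317,187), blue is upright at (285,123), and yellow leans out at (285,300). I'll cast rays at the screws and catch tops.

```bash
cat >> h.py <<'E'
def cast(C,u,v,z):
    Rc,p,f,cx,cy=C
    w=Rc@np.array([(u-cx)/f,(v-cy)/f,1]);return p+w*(z-p[2])/w[2]
E
python3 - <<'E'
from h import *
s=r.sense();C=cam('wrist',s);D=np.load('w1.npz');p=D['p'];d=D['d'];X=D['X']
pts=[]
for u,v in((237,107),(334,104),(332,235),(245,237)):
    w=p[v-6:v+7,u-6:u+7].min(-1).astype(float);w=np.clip(w-110,0,None);yy,xx=np.mgrid[v-6:v+7,u-6:u+7]
    q=((w*xx).sum()/w.sum(),(w*yy).sum()/w.sum());pts.append(cast(C,*q,9)[:2]);print(np.round(q,1),pts[-1].round(1))
pts=np.array(pts);c=pts.mean(0);print('dock c',c,np.linalg.norm(np.diff(pts,axis=0),axis=1))
yv=(pts[0]+pts[1]-pts[2]-pts[3]);xv=pts[1]+pts[2]-pts[0]-pts[3]
print('yaw y',np.degrees(np.arctan2(-yv[0],yv[1])),'x',np.degrees(np.arctan2(xv[1],xv[0])))
a=np.arctan2(-yv[0],yv[1]);ex=np.array([np.cos(a),np.sin(a)]);ey=np.array([-ex[1],ex[0]])
L=np.dstack([(X[...,:2]-c)@ex,(X[...,:2]-c)@ey,X[...,2]]);ok=d>0
M=masks(p)
for k in('red','blue','yel'):
    m=M[k]&ok
    n,lab,st,ce=cv2.connectedComponentsWithStats(m.astype(np.uint8))
    for i in range(1,n):
        if st[i,4]>150:
            Q=L[lab==i];
            if k=='red':Q=Q[np.abs(Q[:,2]-80)<4]
            elif k=='blue' or k=='yel': Q=Q[(Q[:,2]>100)&(Q[:,2]<165)]
            if len(Q)<20: continue
            print(k,len(Q),np.percentile(Q,3,0).round(1),np.median(Q,0).round(1),np.percentile(Q,97,0).round(1))
            if k!='red':
                f=np.polyfit(Q[:,2],Q[:,1],1);print(' flap dy/dz',f[0],'y at z hinge',np.polyval(f,90))
E
```

```text
[236.4 106.7] [525.5 143.8]
[334.1 104.6] [605.7 190.7]
[332.  234.7] [672.7  76.6]
[244.3 236.4] [592.5  29.7]
dock c [599.10545099 110.19009495] [ 92.90211426 132.35127172  92.87431022]
yaw y 30.44920066591658 x 30.30447683384983
red 36 [21.9 -8.8 76.6] [22.   5.3 79.1] [25.3 18.5 80.3]
red 39 [-26.   -8.8  76.1] [-22.9   3.4  79.2] [-22.4  18.3  80.6]
blue 818 [-19.2  55.6 102.2] [ -0.8  58.6 138.3] [ 17.7  60.7 146.5]
 flap dy/dz -0.08989086060249327 y at z hinge 62.22570376434101
yel 1869 [-13.3 -81.4 102. ] [ -3.2 -72.  132.1] [  6.9 -61.3 155.2]
 flap dy/dz -0.36365398818071426 y at z hinge -56.80770491720695
```

```bash
cat >> h.py <<'E'
c0=np.array([599.1,110.2]);YAW=30.4
ex=np.array([np.cos(np.radians(YAW)),np.sin(np.radians(YAW))]);ey=np.array([-ex[1],ex[0]])
def loc(x,y,z): return [*(c0+x*ex+y*ey),z]
def here(s=None):
    s=s or r.sense();q=s['tool_pos'];return np.array([(q[:2]-c0)@ex,(q[:2]-c0)@ey,q[2]]).round(1),s['time'],s['ft_force'].round(1),s['finger_gap'].round(1)
E
python3 - <<'E'
from h import *
print(here(),go(loc(0,94,200),YAW),go(loc(0,94,128)))
E
```

```text
Traceback (most recent call last):
  File "h.py", line 40, in here
    s=s or r.sense();q=s['tool_pos'];return np.array([(q[:2]-c0)@ex,(q[:2]-c0)@ey,q[2]]).round(1),s['time'],s['ft_force'].round(1),s['finger_gap'].round(1)
                                                                                                                                   ^^^^^^^^^^^^^^^^^^^^^
AttributeError: 'float' object has no attribute 'round'
```

```bash
sed -i "s/s\['finger_gap'\].round(1)/round(float(s['finger_gap']),1)/" h.py
python3 - <<'E'
from h import *
print(here(),go(loc(0,94,200),YAW),go(loc(0,94,128)))
E
```

```text
(array([ -3.5,  -1. , 231.2]), 2.15, array([-0.2,  0. ,  0.4]), 4.5) [array([ 31.3,   1.4, -95. ]), np.float64(-1.3), np.float64(-1.3)] [array([103.3,   1.4, -94.9])]
```

Request:
move_arm:
  deltas:
    - [[5,1,-40],-1.3]
    - [[20,1,-80],-1.3]
    - [[45,1.4,-95],-1.3]
    - [[75,1.4,-95],-1.3]
    - [[103,1.4,-95],-1.3]
    - [[103,1.4,-95],-1.3]
    - [[103,1.4,-95],-1.3]

```text
time: 3.02
tool_pos: [552.2, 191.0, 129.7]
tcp_rot: [116.2, 89.9, 56.6]
ft_force: [0.7, 0.0, 0.1]
finger_gap: -0.0
```

```bash
python3 - <<'E'
from h import *
print(here(),go(loc(0,30,92),YAW))
E
```

```text
(array([  0.5,  93.5, 129.7]), 3.025, array([0.7, 0. , 0.1]), -0.0) [array([37.7, -0.5, 63.5]), np.float64(-0.0), np.float64(-0.0)]
```

Request:
move_arm:
  deltas:
    - [[1,-0.5,12],0]
    - [[2,-0.5,21],0]
    - [[2,-0.5,28],0]
    - [[3,-0.5,35],0]
    - [[6,-0.5,41],0]
    - [[9,-0.5,47],0]
    - [[14,-0.5,52],0]
    - [[19,-0.5,57],0]
    - [[28,-0.5,62],0]
    - [[37,-0.5,64],0]
    - [[37.5,-0.5,64],0]
    - [[37.5,-0.5,64],0]

```text
time: 4.53
tool_pos: [583.9, 135.7, 91.8]
tcp_rot: [141.2, 89.9, 81.6]
ft_force: [-0.0, -0.0, -1.1]
finger_gap: 0.3
```

```bash
python3 - <<'E'
from h import *
print(here());p,d=r.snapshot('wrist');save('w2',p)
E
```

```text
(array([-0.2, 29.7, 91.8]), 4.525, array([-0. , -0. , -1.1]), 0.3)
```

View pics/w2.png

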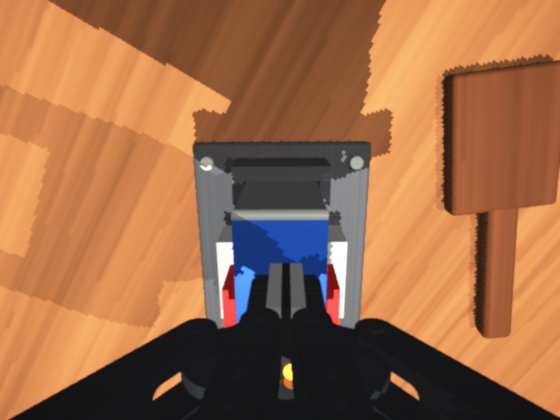

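The wrist view shows the blue flap lying flat (its visible part spans about (232–328, 222–320)), with the fingertips on it and a wrist force of about 1 N. Next I'll go over and outside the yellow flap.

Request:
move_arm:
  deltas:
    - [[-40,0,0],0]
    - [[-95,0,0],0]
    - [[-113,0,40],0]
    - [[-113,0,90],0]
    - [[-113,0,138],0]
    - [[-113,0,138],0]
    - [[-80,0,138],0]
    - [[-41,0,138],0]
    - [[-41,0,138],0]
    - [[-41,0,138],0]

```text
time: 5.82
tool_pos: [654.2, 17.3, 134.3]
tcp_rot: [104.4, 89.9, 44.9]
ft_force: [0.4, -0.4, 0.3]
finger_gap: 0.2
```

```bash
python3 - <<'E'
from h import *
print(here(),go(loc(0,-25,96),YAW))
E
```

```text
(array([   0.5, -108. ,  134.3]), 5.825, array([ 0.4, -0.4,  0.3]), 0.2) [array([ 38.4,  -0.5, -83. ]), np.float64(0.0), np.float64(-180.0)]
```

Request:
move_arm:
  deltas:
    - [[0,-0.5,-12],0]
    - [[0,-0.5,-21],0]
    - [[-2,-0.5,-30],0]
    - [[-2,-0.5,-37],0]
    - [[-1,-0.5,-52],0]
    - [[2,-0.5,-59],0]
    - [[6,-0.5,-66],0]
    - [[11,-0.5,-71],0]
    - [[17,-0.5,-76],0]
    - [[28,-0.5,-82],0]
    - [[37,-0.5,-84],0]
    - [[38,-0.5,-84],0]

```text
time: 7.32
tool_pos: [610.8, 89.6, 95.5]
tcp_rot: [130.8, 89.9, 71.2]
ft_force: [-0.0, -0.3, 0.4]
finger_gap: -0.3
```

Request:
move_arm:
  deltas:
    - [[0.5,0,0],0]
    - [[0.5,0,0],0]
    - [[-50,0,0],0]
    - [[-105,0,0],0]
    - [[-135,0,-25],0]
    - [[-135,0,-25],0]
    - [[-135,0,-25],0]

```text
time: 8.2
tool_pos: [597.7, 110.7, 229.5]
tcp_rot: [166.8, 89.9, 107.2]
ft_force: [-0.6, 0.4, -0.2]
finger_gap: -0.2
```

```bash
python3 - <<'E'
from h import *
print(here());s=r.sense();p,d=r.snapshot('wrist');save('w3',p);C=cam('wrist',s);X=cloud(C,d)
L=np.dstack([(X[...,:2]-c0)@ex,(X[...,:2]-c0)@ey,X[...,2]])
for k,m in masks(p).items():
    n,lab,st,ce=cv2.connectedComponentsWithStats((m&(d>0)&(X[...,2]<120)).astype(np.uint8))
    for i in range(1,n):
        if st[i,4]>150:
            Q=L[lab==i];print(k,st[i,4],ce[i].round(0),np.percentile(Q,5,0).round(1),np.median(Q,0).round(1),np.percentile(Q,95,0).round(1))
E
```

```text
(array([ -0.9,   1.1, 229.5]), 8.2, array([-0.6,  0.4, -0.2]), -0.2)
blue 3173 [283. 154.] [-18.8  13.4  89.2] [-0.7 34.1 90.5] [17.6 54.3 91.7]
yel 1181 [276. 202.] [-19.5 -16.6  93.1] [-7.1 -2.3 94.5] [18.7 10.  95.5]
yel 901 [286. 253.] [-18.1 -53.6  93.4] [  2.4 -46.2  94.5] [ 17.9 -34.4  95.7]
```

View pics/w3.png

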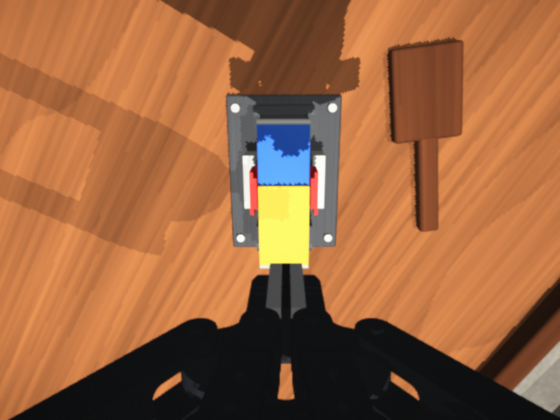

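Both flaps are shut flat: blue's top is at about 90.5 mm and yellow's at about 94.5 mm. The catches sit either side at (254,187) and (315,187). Next I'll open, descend centred, and check.

Request:
move_arm:
  deltas:
    - [[0,0.4,1],0]
    - [[0,0.4,1],0]
    - [[0,0.4,1],0]
    - [[0,0.4,1],0]
    - [[40,0.4,1],0]
    - [[80,0.4,1],0]
    - [[110,0.4,1],0]
    - [[140,0.4,1],0]
    - [[165,0.4,1],0]
    - [[183,0.4,1],0]
    - [[183,0.4,1],0]
    - [[183,0.4,1],0]
  jaw: 1
  squeeze: 50

```text
time: 9.75
tool_pos: [598.8, 110.1, 46.9]
tcp_rot: [162.3, 89.9, 102.8]
ft_force: [-0.9, -0.0, 0.1]
finger_gap: 85.3
```

```bash
python3 - <<'E'
from h import *
print(here(),go(loc(-.5,0,46),YAW))
E
```

```text
(array([-0.4,  0.1, 46.9]), 9.75, array([-0.9, -0. ,  0.1]), 85.3) [array([ 0.9, -0.1,  0.1]), np.float64(0.0), np.float64(-180.0)]
```

Request:
move_arm:
  deltas:
    - [[1,0,0],0]
    - [[1,0,0],0]
    - [[1,0,0],0]
    - [[1,0,0],0]
    - [[1,0,0],0]
    - [[1,0,0],0]
    - [[1,0,0],0]
    - [[1,0,0],0]
  jaw: -1
  squeeze: 50

```text
time: 10.75
tool_pos: [598.4, 109.3, 48.2]
tcp_rot: [-121.8, 89.9, 178.7]
ft_force: [-13.4, -5.1, 19.4]
finger_gap: 37.9
```

```bash
python3 - <<'E'
from h import *
print(here(),r.sense()['wrist_torque'])
E
```

```text
(array([-1. , -0.4, 48.2]), 10.75, array([-13.4,  -5.1,  19.4]), 37.9) [-0.90715337  2.34347191  0.04082736]
```

The gap of 37.9 is below the expected 44, and there is a side force of −14 N along the cassette's x. I'll look before lifting.

```bash
python3 - <<'E'
from h import *
s=r.sense();p,d=r.snapshot('wrist');q,e=r.snapshot('scene')
C=cam('scene');u,v=proj(C,[*c0,60])[0].astype(int)
a=cv2.resize(p[60:360,110:460],(400,343));b=cv2.resize(q[v-50:v+36,u-50:u+50],(400,343),interpolation=cv2.INTER_CUBIC)
save('g1',np.hstack([a,b]))
E
```

```text
(no output)
```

View pics/g1.png

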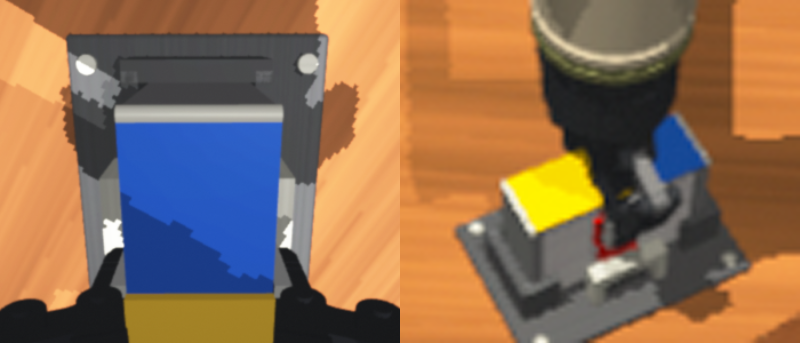

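The picture isn't conclusive: the fingers sit on the low part of the catches, and the tips may reach below the plates. I'll reopen, go 5 mm higher and 1 mm towards −x, then close more softly to compare.

Request:
move_arm:
  deltas:
    - [[0,0,0],0]
    - [[0,0,0],0]
    - [[-1,0,0],0]
    - [[-3,-0.3,-0.4],0]
    - [[-3,-0.3,-0.4],0]
    - [[-3,-0.3,-0.4],0]
  jaw: 0.7

```text
time: 11.6
tool_pos: [598.0, 109.5, 51.2]
tcp_rot: [-121.4, 89.9, 179.0]
ft_force: [0.7, 0.1, -0.5]
finger_gap: 72.6
```

Request:
move_arm:
  deltas:
    - [[0,0,0],0]
    - [[0,0,0],0]
    - [[0,0,0],0]
    - [[0,0,0],0]
    - [[0,0,0],0]
    - [[0,0,0],0]
    - [[0,0,0],0]
    - [[0,0,0],0]
  jaw: -1
  squeeze: 30

```text
time: 12.6
tool_pos: [598.1, 109.4, 52.5]
tcp_rot: [-103.5, 89.9, -163.1]
ft_force: [-5.6, -2.8, 10.4]
finger_gap: 40.2
```

```bash
python3 - <<'E'
from h import *
print(here(),r.sense()['ft_force']@np.r_[ex,0],r.sense()['wrist_torque'])
E
```

```text
(array([-1.2, -0.2, 52.5]), 12.6, array([-5.6, -2.8, 10.4]), 40.2) -6.270829059071504 [-0.23796288  1.00318484  0.08564106]
```

Gap against squeeze (37.9 at 50 N, 40.2 at 30 N) extrapolates to about 44 mm at zero force. That is pad compliance, so both catches are fully in. I'll firm up the grip and lift straight.

Request:
move_arm:
  deltas:
    - [[0,-0.4,0],0]
    - [[0,-0.4,0],0]
    - [[0,-0.4,0],0]
    - [[0,-0.4,0],0]
    - [[-2,-0.4,0],0]
    - [[-5,-0.4,0],0]
    - [[-9,-0.4,0],0]
    - [[-14,-0.4,0],0]
    - [[-20,-0.4,0],0]
    - [[-20,-0.4,0],0]
  squeeze: 45

```text
time: 13.85
tool_pos: [598.2, 109.2, 73.4]
tcp_rot: [-33.9, 90.0, -93.4]
ft_force: [0.2, 1.3, -3.0]
finger_gap: 38.6
```

```bash
python3 - <<'E'
from h import *
print(here(),r.sense()['ft_force']@np.r_[ex,0],r.sense()['wrist_torque'])
E
```

```text
(array([-1.3, -0.4, 73.4]), 13.85, array([ 0.2,  1.3, -3. ]), 38.6) 0.8270520280115443 [ 0.01345864  0.01614244 -0.01433529]
```

The load is −3 N (about 0.3 kg), so it is free of the dock. Continuing up.

Request:
move_arm:
  deltas:
    - [[-5,0,0],0]
    - [[-14,0,0],0]
    - [[-26,0,0],0]
    - [[-40,0,0],0]
    - [[-55,0,0],0]
    - [[-70,0,0],0]
    - [[-85,0,0],0]
    - [[-98,0,0],0]
    - [[-109,0,0],0]
    - [[-117,0,0],0]
    - [[-122,0,0],0]
    - [[-124,0,0],0]

```text
time: 15.35
tool_pos: [598.2, 109.2, 197.4]
tcp_rot: [-54.8, 90.0, -114.4]
ft_force: [-0.5, 0.9, -2.3]
finger_gap: 39.3
```

Request:
move_arm:
  deltas:
    - [[0,0,0],0]
    - [[0,0,0],0]
    - [[0,0,0],0]
    - [[0,0,0],0]
    - [[0,0,0],0]
    - [[0,0,0],0]

```text
time: 16.1
tool_pos: [598.2, 109.2, 197.4]
tcp_rot: [-51.7, 90.0, -111.2]
ft_force: [0.3, -0.0, -2.6]
finger_gap: 39.5
```

```bash
python3 - <<'E'
from h import *
print(here(),np.abs(r.sense()['qd']).max())
s=r.sense();p,d=r.snapshot('wrist');q,e=r.snapshot('scene')
X=cloud(cam('wrist',s),d);L=np.dstack([(X[...,:2]-c0)@ex,(X[...,:2]-c0)@ey,X[...,2]])
m=masks(p)['blue']&(d>0);Q=L[m];Q=Q[Q[:,2]>150];print(len(Q),np.median(Q,0),np.linalg.lstsq(np.c_[Q[:,:2],np.ones(len(Q))],Q[:,2],rcond=None)[0])
u,v=proj(cam('scene'),[*c0,150])[0].astype(int)
a=cv2.resize(p[0:420,0:490],(400,343));b=cv2.resize(q[v-60:v+69,u-75:u+75],(400,343),interpolation=cv2.INTER_CUBIC)
save('g2',np.hstack([a,b]))
E
```

```text
(array([ -1.3,  -0.4, 197.4]), 16.1, array([ 0.3, -0. , -2.6]), 39.5) 0.08769700135608284
18543 [  0.50306822  35.36965301 235.06977336] [-2.64470772e-03 -6.28586939e-03  2.35284421e+02]
```

View pics/g2.png

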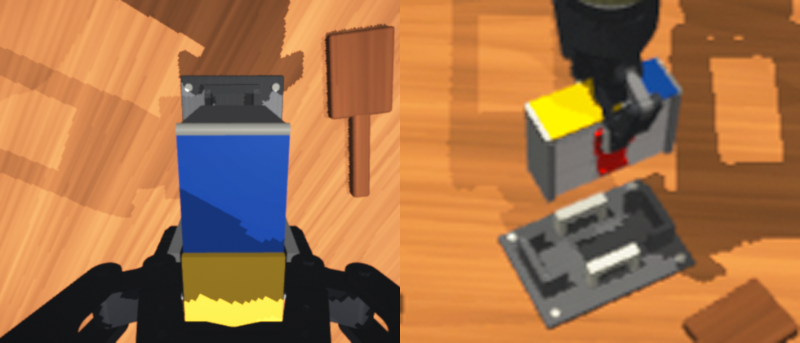

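The cassette hangs level, 145 mm up (blue's top at 235.1 mm against 90.5 mm seated, slope under 0.01 rad). Both flaps are flat and the dock is empty below, so I'm handing in.

```bash
python3 - <<'E'
from h import *
print(here());print(r.hand_in());print(here())
E
```

```text
(array([ -1.3,  -0.4, 197.4]), 16.2, array([ 0.3,  0.2, -2.6]), 38.8)
the job is handed in; nothing more can be done
None
the job is handed in; nothing more can be done
```

I folded the blue flap down, then the yellow flap over it. I pinched both catches with the cassette still seated and lifted it straight out, then handed the job in at 16.2 s. The hand-in gives no verdict, so the checks below are my own measurements.

- **Lift:** the cassette was raised about 145 mm, hanging level (flap-top slope under 0.01 rad) and still.
- **Load:** the wrist carried about 2.6 N. That is just above the bottom of the stated mass range, and the cassette was clear of the dock.
- **Flaps:** both lay shut in the last picture. Right after folding, their tops measured within about 1 mm of flat.
- **Bystanders:** I never went near them. The last pictures show the paddle in place, but I did not measure the tumbler or jar again.
- **Check that disagreed:** the finger gap read 38–40 mm instead of the 44 mm expected with both catches fully in, and my first close also showed a 14 N side force. I reopened, moved up and across slightly, and closed again at 30 N. The gap against squeeze extrapolates to about 44 mm, so I took it as pad compliance and both catches as fully in. The side force vanished once it was lifted.

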